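Tap the column clamp's wedge home with the mallet

TASK

The wedge of the blue column clamp has worked loose. Pick up the mallet and tap the wedge's orange end with it until the wedge is fully home and goes no farther; drive it with the mallet, never with the hand. Then lay the mallet down flat on the worktop, and do not knock over the glass flask.

Things in the scene. Friction and masses are not known exactly. Their poses are not given: they have to be found in the camera images.
- mallet: Mallet lying flat, 0.2-0.4 kg; sizes in mm. Origin: on the handle's axis where to grip, 19 mm above the worktop. x runs along the handle to the head, z up. Wooden handle 24 wide (y), 26 high, free from x = -70 to +35; black butt 38 thick, ends at x = -87. Dark head centred at x = 60, 40 wide, 38 high; its two alike round rubber faces, 36 across, at y = +45 and -45, at handle height.
- wedge_head (a point): Centre of the striking face of the wedge's orange end cap (34 x 38 mm high), about 37 mm above the worktop; moves with the wedge. y points out of the face: strike along -y (level, toward the robot's right); z up. The blue clamp, fixed, up to 58 high, begins 47 mm behind the face (wedge loose; 17 when home) and spans 72 mm to the -x side, 28 to +x. The worktop before the cap is bare.
- wedge (a joint): How far the wedge has been driven in, in m: 0 fully loose, 0.030 home against a hard stop; starts at 0 to 0.010. A steady 6 N or so on the orange end moves it slowly, more moves it faster; it stays where it is left.
- flask: Tall glass volumetric flask, 56 mm across and 188 mm high, standing loose at the right of the clamp. Origin: centre of its underside, z up. A bystander. Other hindrances: grey paper trays about 0.2 m high stand at the left, from x = 0.52 m on and y = 0.07 to 0.33 m; keep the held mallet clear of them (at y below about 0.05 m there is room to turn it). The fixed brown box behind the clamp begins at x = 0.52.

How it is judged:
On the way, in this order (a step that is already met when the one before it is completed fails the run):
1. the mallet is picked up in the gripper (height (world z) of mallet above 0.03 m and contact force between the fingers and mallet above 1 N and value of joint wedge below 0.02 m), for 0.1 s.
2. the wedge is home while the mallet is held (value of joint wedge above 0.026 m and contact force between the fingers and mallet above 1 N), for 0.1 s.
At the end, for the whole second after the job is handed in: The wedge is driven in at least 26 of its 30 mm; the mallet lies released and still, flat on the worktop (its handle axis under 30 mm high and within about 10 degrees of level); the flask stands upright (value of joint wedge above 0.026 m and height (world z) of mallet below 0.03 m and angle between mallet's own x axis and vertical between 1.4 and 1.74 rad and linear speed of mallet below 0.03 m/s and angle between flask's own z axis and vertical below 0.2 rad); the robot touches nothing.
It fails at once if the hand or arm pushes the wedge instead of the mallet (contact force between any of the fingers, the arm and wedge above 1 N).
It fails at once if the glass flask is knocked over (angle between flask's own z axis and vertical above 0.5 rad).
It also fails if it takes over 51 s, if anything falls off the work surface, if the arm or the gripper's body presses on something with over 40 N, if the wrist force passes 120 N, or if a joint passes its speed limit or range.

ROBOT

A 6-joint arm with a two-finger parallel gripper is mounted at the origin on a cart in front of the work surface, level with it; the furniture and walls round the work are solid. World frame = base frame: x ahead of the robot, y to its left, z up, the work surface at z = 0. Lengths are in m, angles in rad, forces in N, time in s.
With the tool pointing down it reaches from about 0.35 to 0.775 m from the base axis. Payload 5.5 kg.
Tool frame: the origin (TCP) lies at the very end of the fingers, on their centre line; the grasp point (between the pads) lies 19 mm behind it; z points along the fingers, y is the line along which they close (so a half turn about z gives the same grasp; the last joint's range is limited). The gripper opens to 85 mm and grips with 20 to 120 N. Pads are 22 mm wide; open, the fingers measure 114 mm over their backs; the gripper's body (76 mm by 85 mm) begins 54 mm behind the grasp point. The pads swing forward as they close: fully open they stand 13 mm farther back than shut.
Start: joints at [0.984, 0.313, 0.046, 1.304, 0, 1.431], TCP at [0.248, 0.519, 0.231] pointing down, gripper open.
Joint ranges: [-2.76, 2.76], [-0.86, 1.69], [-1.03, 1.26], [-2.2, 2.34], [-1.47, 1.5], [-3.14, 3.14]. Speed limits (rad/s): [2.57, 2.57, 3.14, 3.14, 3.14, 3.14].

INTERFACE

Orientations are given as a unit quaternion [w, x, y, z].
In Python, from workcell import env, cams, ticket, spotter gives the robot as it stands.
- The arm moves only by the tool jog_arm, never from a script. Its argument "increments" is a list that holds one entry, the list of rows, each a list of 7 numbers: the shift along the tool's x, y, z in units of 0.25 m (1.0 is 0.25 m), then the turn, a rotation vector about the tool's x, y, z in units of 180 degrees (1.0 is 180 degrees), then the closure in counts, from 0 (fully open) to 255 (shut). A call has 1 to 20 rows; each row shifts and turns the commanded pose from where the row before left it, along the tool's axes as they then stand; what a row does not reach is not made up. A row lasts 1/10 s, in which the tool goes at most 50 mm and 8.59 degrees, less where a joint would pass 70% of its speed; a pose out of reach is approached as far as the arm can. A call with a number of a shift or a turn outside -1 to 1 is refused whole. A call with a gripper value outside its range is refused whole. The fingers move at their own pace and stop on an object; "force" is the grip in N (left out, the last holds). Time passes only in rows, so rows that do not move let the fingers close. It gives the time, the measured TCP pose, the force, the opening and the grip force at its end, in the units of the state.
- env.get_state(): the state, without advancing time (a new reading comes with each control period).
- cams.read_camera(name): name is "side" or "top"; returns a dict with "pixels" (480x640x3 uint8, red, green, blue), "fx", "fy", "cx", "cy" (pixels), "xyz" and "attitude" of the camera in the world. Camera axes: x right, y down, z forward; pixel columns grow to the right and rows downward; lengths in m; the calibration is good to about 2 mm. A picture is of the moment at which its call begins. There is no depth.
- ticket.hand_in(): hands the job in; it is judged then, once.
Trained networks look in the newest picture that a camera, given by its name, has taken for a name from the list of things; names that differ only in an ending like _2 or _b are one class to them, and where a whole thing is asked for, a point or a joint stands for the part that bears it (a point fixed in the world has none). Each returns a list of dicts, best first, with "conf" (0 to 1); they miss things now and then, are a little off and sometimes report something else, mostly with a low value. They report only what shows in the picture. A call takes as long as a camera call.
- spotter.find_in(target, camera): "uv" ([column, row] in pixels, amid what is visible of it).
- spotter.cut_out(target, camera): "region" (480x640 bool, what is visible of it) and "uv" ([column, row] in pixels, amid what is visible of it).
- spotter.landmark_of(target, camera): "uv" ([column, row] in pixels: a listed point, or the origin of a listed thing).
The state is a dict: "clock": time; "joint_pos": joint angles; "qvel": joint speeds; "tau": joint torques, N m; "tcp_pos": TCP position; "orientation": TCP orientation; "wrist_force": force on the tool from outside, world axes, zero at the start; "ft_torque": the same for the moment, N m; "finger_gap": finger opening in m; "grip_force": force on a finger pad.
Only numpy, scipy, OpenCV 4.12 (cv2) and the standard library are available. Lean on these libraries where they do the work, as an engineer would, in place of code of your own. Each camera call takes 0.05 s, during which the arm holds its last target. There are 200 camera calls.

## Working session

There is one attempt and no reset: what is moved stays moved. The work goes in short steps, Python scripts to look and compute and a tool call to move; the robot and the scene stay as the last step left them, time stands still between calls to the robot, and variables do not carry over. Pictures are saved under pics/ and viewed, at most 10 in all, crops included, and the job is handed in when it is done.

Besides the shell and the picture viewer there is one more tool, called after ">>>" by a JSON object that holds its "method" and its "body", one argument or row to a line. jog_arm: Moves the arm, as the interface text tells. Shifts and turns lie within -1 to 1; 1 stands for 0.25 m of shift or 180 degrees of turn. Its arguments: {"type":"object","properties":{"increments":{"type":"array"},"force":{"type":"number"}},"required":["increments"]}

```bash
mkdir -p pics; cat > h.py <<'E'
import numpy as np, cv2
from scipy.spatial.transform import Rotation as R
from workcell import env, cams, ticket, spotter
def rot(c):
    a=np.array(c["attitude"],float)
    return a if a.shape==(3,3) else R.from_quat(np.r_[a[1:],a[0]]).as_matrix()
def on_plane(c,uv,z):
    d=rot(c)@np.array([(uv[0]-c["cx"])/c["fx"],(uv[1]-c["cy"])/c["fy"],1])
    p=np.array(c["xyz"]); return p+d*(z-p[2])/d[2]
def ray(c,uv):
    d=rot(c)@np.array([(uv[0]-c["cx"])/c["fx"],(uv[1]-c["cy"])/c["fy"],1]); return np.array(c["xyz"]),d/np.linalg.norm(d)
def tri(a,b):
    (p,d),(q,e)=a,b
    s=np.linalg.lstsq(np.c_[d,-e],q-p,rcond=None)[0]
    x,y=p+s[0]*d,q+s[1]*e; return (x+y)/2,np.linalg.norm(x-y)
E
python3 - <<'E'
from h import *
print(env.get_state())
C={}
for n in("side","top"):
    C[n]=cams.read_camera(n);c=C[n];print(n,c["xyz"],c["attitude"],c["fx"])
    cv2.imwrite(f"pics/{n}0.png",c["pixels"][...,::-1])
    for t,z in(("mallet",.019),("wedge_head",.037),("flask",0)):
        for r in spotter.landmark_of(t,n)[:2]: print(n,t,r["uv"],r["conf"],on_plane(c,r["uv"],z).round(4))
    for r in spotter.cut_out("mallet",n)[:1]:
        m=r["region"];v,u=np.nonzero(m);P=np.array([on_plane(c,x,.019)[:2] for x in zip(u,v)])
        w,V=np.linalg.eigh(np.cov(P.T));print("mallet seg",m.sum(),P.mean(0),w**.5,V[:,1],np.degrees(np.arctan2(V[1,1],V[0,1])))
E
```

```text
{'clock': 0.0, 'joint_pos': array([9.84428184e-01, 3.13997443e-01, 4.49700533e-02, 1.30361768e+00,
       1.04828448e-05, 1.43121742e+00]), 'qvel': array([-0.00098873,  0.00085667,  0.00133257,  0.00032169, -0.00038051,
        0.00125535]), 'tau': array([ 5.50561654e-04, -4.80628288e+01,  2.98531920e+01,  1.92717748e-02,
       -2.47451653e-04,  9.81471885e-06]), 'tcp_pos': array([0.24814432, 0.51812025, 0.23040692]), 'orientation': array([-3.33103592e-04,  2.21541067e-01,  9.75150604e-01, -8.62284337e-04]), 'wrist_force': array([ 0.60539193,  0.67399491, -0.22024126]), 'ft_torque': array([ 0.03568592, -0.03258451,  0.01732907]), 'grip_force': 0.0, 'finger_gap': 0.08547489087519536}
side [ 0.0142197  -0.93086097  0.59681446] [-0.48845647  0.84111056 -0.19560447  0.12522858] 577.5338743520814
side mallet [257.3, 202.5] 0.61 [0.4258 0.2097 0.019 ]
side wedge_head [328.6, 250.5] 0.79 [ 0.4609 -0.0822  0.037 ]
side flask [373.5, 349.1] 0.68 [ 0.414  -0.3325  0.    ]
mallet seg 1215 [0.43637532 0.19915468] [0.02543277 0.05918747] [-0.14232941  0.98981935] 98.18266145230076
top [ 0.33541326 -0.07775358  1.13541967] [-0.0412212   0.71472299 -0.69676085  0.04467863] 581.5886605430575
top mallet [173.0, 262.6] 0.64 [0.4295 0.2201 0.019 ]
top wedge_head [332.2, 245.4] 0.59 [ 0.4685 -0.085   0.037 ]
top flask [457.4, 278.9] 0.68 [ 0.4133 -0.3316  0.    ]
mallet seg 1978 [0.4331587  0.20228049] [0.01901201 0.05278282] [-0.23116719  0.97291404] 103.36579866341023
```

View pics/top0.png

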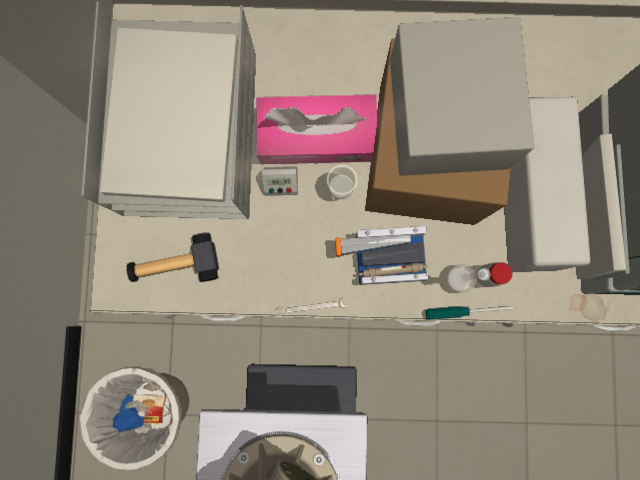

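View pics/side0.png

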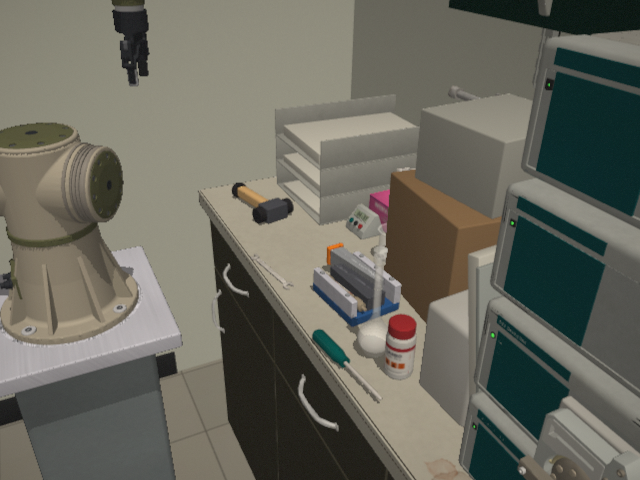

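The top view shows the mallet with its butt at (130,270) and head at (206,257). The wedge's orange cap is at (339,246), the clamp at about (392,255) and the flask at (460,279). In the side view the cap is at (335,255). I'll refine these by colour.

```bash
python3 - <<'E'
from h import *
C={n:cams.read_camera(n) for n in("side","top")}
def mask(n,lo,hi,box):
    h=cv2.cvtColor(C[n]["pixels"],cv2.COLOR_RGB2HSV);m=cv2.inRange(h,lo,hi)>0
    b=np.zeros_like(m);u0,v0,u1,v1=box;b[v0:v1,u0:u1]=1;return m&b
def cont(n,m,z):
    v,u=np.nonzero(m);P=np.array([on_plane(C[n],x,z)[:2] for x in zip(u,v)])
    r=cv2.minAreaRect((P*1000).astype(np.float32));w,V=np.linalg.eigh(np.cov(P.T))
    return len(u),P.mean(0).round(4),r,np.degrees(np.arctan2(V[1,1],V[0,1])), (P.min(0),P.max(0)),(u.min(),u.max(),v.min(),v.max())
c=C["top"]
print("handle",cont("top",mask("top",(8,90,80),(25,255,255),(120,230,220,285)),.028))
print("head",cont("top",mask("top",(0,0,0),(179,255,90),(182,230,222,285)),.03))
print("butt",cont("top",mask("top",(0,0,0),(179,255,60),(120,230,150,285)),.025))
for n,box in(("top",(325,230,352,262)),("side",(315,235,360,275))):
    m=mask(n,(5,170,120),(18,255,255),box);print("cap",n,cont(n,m,.056))
r=cont("top",mask("top",(0,0,170),(179,60,255),(350,222,432,242)),.05);print("rail",r[0],r[1],r[3])
r=cont("top",mask("top",(0,0,170),(179,60,255),(350,270,432,290)),.05);print("rail2",r[0],r[1],r[3])
r=cont("top",mask("top",(100,120,40),(125,255,255),(350,222,432,290)),.0);print("blue",r[0],r[1],r[3])
a=np.array(c["pixels"]);crop=a[215:300,325:440];s=C["side"]["pixels"][225:335,300:415]
t=np.hstack([cv2.resize(crop,None,fx=3.4,fy=3.4),np.zeros((289,1,3),np.uint8)])
s=cv2.resize(s,(400,383));cv=np.zeros((383,800,3),np.uint8);cv[:t.shape[0],:t.shape[1]]=t;cv[:,400:]=s
cv2.imwrite("pics/crop.png",cv[...,::-1])
E
```

```text
handle (773, array([0.4235, 0.2352]), ((423.2822265625, 235.7138214111328), (25.150142669677734, 113.81732940673828), 13.175945281982422), np.float64(102.940713789488), (array([0.40139798, 0.17941462]), array([0.44605965, 0.2915397 ])), (np.int64(134), np.int64(193), np.int64(254), np.int64(276)))
head (1024, array([0.4409, 0.1581]), ((441.29595947265625, 158.3140869140625), (91.82878112792969, 44.657310485839844), 13.302382469177246), np.float64(-166.3503928698265), (array([0.39483641, 0.13115059]), array([0.48713085, 0.18471947])), (np.int64(191), np.int64(218), np.int64(233), np.int64(281)))
butt (133, array([0.409 , 0.2971]), ((409.4020690917969, 296.7407531738281), (35.10776138305664, 16.480976104736328), 15.68342113494873), np.float64(-163.36741299819215), (array([0.39181501, 0.28520055]), array([0.42627488, 0.30601062])), (np.int64(127), np.int64(137), np.int64(263), np.int64(281)))
cap top (86, array([ 0.4642, -0.0953]), ((464.3756408691406, -95.27117919921875), (32.52984619140625, 8.975176811218262), 6.53582239151001), np.float64(-174.320439564193), (array([ 0.44838872, -0.09988336]), array([ 0.48047852, -0.089876  ])), (np.int64(335), np.int64(340), np.int64(238), np.int64(255)))
cap side (95, array([ 0.4509, -0.1132]), ((446.3382263183594, -116.46637725830078), (77.5423583984375, 23.522003173828125), 42.479644775390625), np.float64(45.43955641730991), (array([ 0.42449733, -0.15086033]), array([ 0.47997281, -0.09418599])), (np.int64(327), np.int64(342), np.int64(243), np.int64(263)))
rail 1195 [ 0.4994 -0.1967] 90.021299230648
rail2 937 [ 0.4011 -0.1985] 92.6291831211194
blue 288 [ 0.4504 -0.196 ] 111.45616729308908
```

View pics/crop.png

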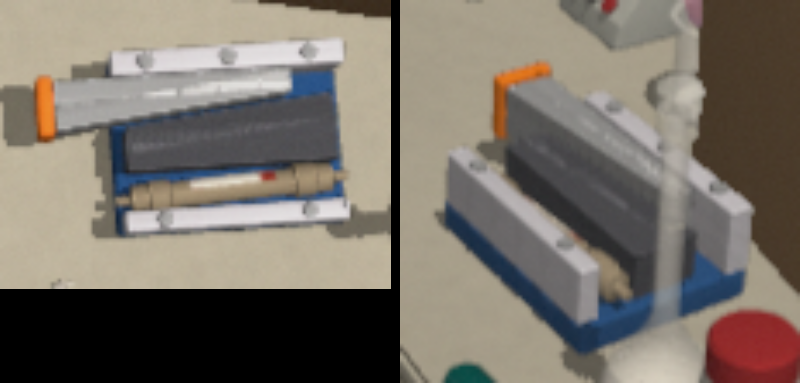

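```bash
cat >> h.py <<'E'
def down(yaw): # tool pointing down, tool x at yaw (deg)
    a=np.radians(yaw); x=np.array([np.cos(a),np.sin(a),0]);z=np.array([0,0,-1.]);return np.c_[x,np.cross(z,x),z]
def rows(start,wps,grip):
    """wps: (xyz, yaw, nrows)"""
    p,M=np.array(start[0]),start[1]; out=[]
    for q,yaw,n in wps:
        for k in range(n):
            f=1/(n-k); q=np.array(q)
            s=(M.T@(q-p)*f/.25).round(3)
            t=(R.from_matrix(M.T@down(yaw)).as_rotvec()*f/np.pi).round(3)
            p=p+M@s*.25; M=M@R.from_rotvec(t*np.pi).as_matrix()
            out.append([*map(float,s+0),*map(float,t+0),grip])
    print(len(out),"["+",\n".join(str(r) for r in out)+"]"); print(p,M[:,0]); return p,M
def now():
    s=env.get_state();q=s["orientation"];return s["tcp_pos"],R.from_quat(np.r_[q[1:],q[0]]).as_matrix()
E
python3 - <<'E'
from h import *
rows(now(),[((.430,.205,.20),103.2,10),((.430,.205,.07),103.2,4),((.430,.205,.006),103.2,5)],0)
E
```

```text
19 [[-0.12, -0.082, 0.013, 0.0, 0.0, 0.028, 0],
[-0.126, -0.071, 0.012, 0.0, 0.0, 0.028, 0],
[-0.132, -0.06, 0.013, 0.0, 0.0, 0.029, 0],
[-0.137, -0.047, 0.012, 0.0, 0.0, 0.028, 0],
[-0.141, -0.035, 0.013, 0.0, 0.0, 0.029, 0],
[-0.143, -0.022, 0.012, 0.0, 0.0, 0.028, 0],
[-0.145, -0.009, 0.013, 0.0, 0.0, 0.029, 0],
[-0.145, 0.004, 0.012, 0.0, 0.0, 0.028, 0],
[-0.144, 0.016, 0.013, 0.0, 0.0, 0.029, 0],
[-0.141, 0.029, 0.012, 0.0, 0.0, 0.028, 0],
[0.0, 0.0, 0.13, 0.0, 0.0, 0.0, 0],
[0.0, 0.0, 0.13, 0.0, 0.0, 0.0, 0],
[0.0, 0.0, 0.13, 0.0, 0.0, 0.0, 0],
[0.0, 0.0, 0.13, 0.0, 0.0, 0.0, 0],
[0.0, 0.0, 0.051, 0.0, 0.0, 0.0, 0],
[0.0, 0.0, 0.051, 0.0, 0.0, 0.0, 0],
[0.0, 0.0, 0.051, 0.0, 0.0, 0.0, 0],
[0.0, 0.0, 0.052, 0.0, 0.0, 0.0, 0],
[0.0, 0.0, 0.051, 0.0, 0.0, 0.0, 0]]
[0.42988641 0.20506505 0.00607283] [-2.29728848e-01  9.73254668e-01  8.47485591e-05]
```

Stop above the mallet first, then check.

>>> {"method": "jog_arm", "body": {
  "increments": [
    [[-0.12,-0.082,0.013,0,0,0.028,0],[-0.126,-0.071,0.012,0,0,0.028,0],[-0.132,-0.06,0.013,0,0,0.029,0],[-0.137,-0.047,0.012,0,0,0.028,0],[-0.141,-0.035,0.013,0,0,0.029,0],[-0.143,-0.022,0.012,0,0,0.028,0],[-0.145,-0.009,0.013,0,0,0.029,0],[-0.145,0.004,0.012,0,0,0.028,0],[-0.144,0.016,0.013,0,0,0.029,0],[-0.141,0.029,0.012,0,0,0.028,0],[0,0,0.13,0,0,0,0],[0,0,0.13,0,0,0,0],[0,0,0.13,0,0,0,0],[0,0,0.13,0,0,0,0],[0,0,0,0,0,0,0],[0,0,0,0,0,0,0]]
  ]
}}

```text
clock: 2.2
tcp_pos: [0.4296, 0.205, 0.0704]
orientation: [-0.0, 0.621, 0.784, -0.0]
wrist_force: [0.1, 0.2, -0.6]
finger_gap: 0.0857
grip_force: 0.0
```

Pose is as planned, so I'll descend and grip.

>>> {"method": "jog_arm", "body": {
  "increments": [
    [[0,0,0.051,0,0,0,0],[0,0,0.051,0,0,0,0],[0,0,0.051,0,0,0,0],[0,0,0.052,0,0,0,0],[0,0,0.051,0,0,0,0],[0,0,0,0,0,0,0],[0,0,0,0,0,0,255],[0,0,0,0,0,0,255],[0,0,0,0,0,0,255],[0,0,0,0,0,0,255],[0,0,0,0,0,0,255],[0,0,0,0,0,0,255],[0,0,0,0,0,0,255],[0,0,0,0,0,0,255],[0,0,0,0,0,0,255],[0,0,0,0,0,0,255]]
  ],
  "force": 100
}}

```text
clock: 3.8
tcp_pos: [0.4304, 0.2052, 0.007]
orientation: [0.0, 0.621, 0.784, 0.001]
wrist_force: [-1.9, -1.3, 6.0]
finger_gap: 0.0221
grip_force: 98.1
```

```bash
python3 - <<'E'
from h import *
rows(now(),[((.430,.205,.13),103.2,4),((.385,.05,.15),105,5),((.385,.03,.15),185,10)],255)
E
```

```text
19 [[0.0, 0.0, -0.123, 0.0, 0.0, 0.0, 255],
[0.0, 0.0, -0.123, 0.0, 0.0, 0.0, 255],
[0.0, 0.0, -0.123, 0.0, 0.0, 0.0, 255],
[0.0, -0.001, -0.123, 0.0, 0.0, 0.0, 255],
[-0.113, -0.064, -0.016, 0.0, 0.0, -0.002, 255],
[-0.112, -0.064, -0.016, 0.0, 0.0, -0.002, 255],
[-0.112, -0.065, -0.016, 0.0, 0.0, -0.002, 255],
[-0.111, -0.065, -0.016, 0.0, 0.0, -0.002, 255],
[-0.11, -0.067, -0.017, 0.0, 0.0, -0.002, 255],
[-0.008, -0.002, 0.0, 0.0, 0.0, -0.044, 255],
[-0.007, -0.003, 0.0, 0.0, 0.0, -0.044, 255],
[-0.007, -0.004, 0.0, 0.0, 0.0, -0.044, 255],
[-0.006, -0.005, 0.0, 0.0, 0.0, -0.045, 255],
[-0.006, -0.006, 0.0, 0.0, 0.0, -0.044, 255],
[-0.005, -0.007, 0.0, 0.0, 0.0, -0.045, 255],
[-0.004, -0.007, 0.0, 0.0, 0.0, -0.044, 255],
[-0.002, -0.007, 0.0, 0.0, 0.0, -0.045, 255],
[-0.002, -0.008, 0.0, 0.0, 0.0, -0.044, 255],
[0.0, -0.008, 0.0, 0.0, 0.0, -0.045, 255]]
[0.38498644 0.02999208 0.15007306] [-0.99618779 -0.0872261  -0.00122139]
```

>>> {"method": "jog_arm", "body": {
  "increments": [
    [[0,0,-0.123,0,0,0,255],[0,0,-0.123,0,0,0,255],[0,0,-0.123,0,0,0,255],[0,-0.001,-0.123,0,0,0,255],[-0.113,-0.064,-0.016,0,0,-0.002,255],[-0.112,-0.064,-0.016,0,0,-0.002,255],[-0.112,-0.065,-0.016,0,0,-0.002,255],[-0.111,-0.065,-0.016,0,0,-0.002,255],[-0.11,-0.067,-0.017,0,0,-0.002,255],[-0.008,-0.002,0,0,0,-0.044,255],[-0.007,-0.003,0,0,0,-0.044,255],[-0.007,-0.004,0,0,0,-0.044,255],[-0.006,-0.005,0,0,0,-0.045,255],[-0.006,-0.006,0,0,0,-0.044,255],[-0.005,-0.007,0,0,0,-0.045,255],[-0.004,-0.007,0,0,0,-0.044,255],[-0.002,-0.007,0,0,0,-0.045,255],[-0.002,-0.008,0,0,0,-0.044,255],[0,-0.008,0,0,0,-0.045,255],[0,0,0,0,0,0,255]]
  ]
}}

```text
clock: 5.8
tcp_pos: [0.3841, 0.0298, 0.149]
orientation: [-0.001, -0.044, 0.999, 0.0]
wrist_force: [-1.0, 0.4, -2.8]
finger_gap: 0.0222
grip_force: 98.9
```

```bash
python3 - <<'E'
from h import *
print(now(),env.get_state()["joint_pos"],env.get_state()["grip_force"],env.get_state()["finger_gap"])
C={n:cams.read_camera(n) for n in("top","side")}
cv2.imwrite("pics/t1.png",C["top"]["pixels"][...,::-1]);cv2.imwrite("pics/s1.png",C["side"]["pixels"][...,::-1])
rows(now(),[((.407,.003,.10),185,4),((.407,.003,.025),185,4)],255)
E
```

```text
(array([0.38405971, 0.0298027 , 0.14898349]), array([[-9.96187507e-01, -8.72317593e-02, -1.03533356e-03],
       [-8.72319363e-02,  9.96188021e-01,  1.26942103e-04],
       [ 1.02031351e-03,  2.16772288e-04, -9.99999456e-01]])) [-1.31747146e-01 -5.59588219e-03 -5.43381504e-01  1.03405374e+00
 -1.01659796e-05 -2.19090023e-01] 98.90736937522888 0.022246790034270124
8 [[-0.02, -0.029, 0.049, 0.0, 0.0, 0.0, 255],
[-0.021, -0.029, 0.049, 0.0, 0.0, 0.0, 255],
[-0.02, -0.029, 0.049, 0.0, 0.0, -0.001, 255],
[-0.021, -0.028, 0.049, 0.0, 0.0, 0.0, 255],
[0.0, 0.0, 0.075, 0.0, 0.0, 0.0, 255],
[0.0, 0.0, 0.075, 0.0, 0.0, 0.0, 255],
[0.0, 0.0, 0.075, 0.0, 0.0, 0.0, 255],
[0.0, 0.0, 0.075, 0.0, 0.0, 0.0, 255]]
[0.40703983 0.00304136 0.0250569 ] [-9.96223135e-01 -8.68277995e-02  6.30876656e-04]
```

View pics/s1.png

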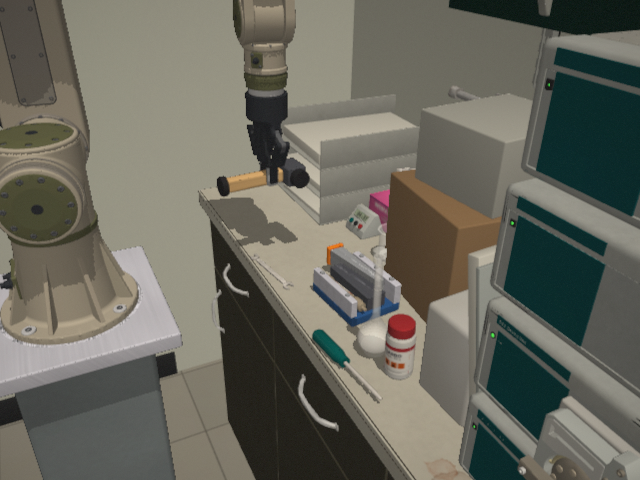

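The side view shows the mallet held level, head at (297,175) and butt at (222,186), with the cap at (335,255) and the flask clear. Moving to the pre-strike pose.

>>> {"method": "jog_arm", "body": {
  "increments": [
    [[-0.02,-0.029,0.049,0,0,0,255],[-0.021,-0.029,0.049,0,0,0,255],[-0.02,-0.029,0.049,0,0,0,255],[-0.021,-0.028,0.049,0,0,0,255],[0,0,0.075,0,0,0,255],[0,0,0.075,0,0,0,255],[0,0,0.075,0,0,0,255],[0,0,0.075,0,0,0,255],[0,0,0,0,0,0,255],[0,0,0,0,0,0,255]]
  ]
}}

```text
clock: 6.9
tcp_pos: [0.4072, 0.0032, 0.0253]
orientation: [-0.001, -0.043, 0.999, 0.0]
wrist_force: [0.3, 0.8, -2.7]
finger_gap: 0.0222
grip_force: 98.8
```

```bash
python3 - <<'E'
from h import *
print(now()[0])
C={n:cams.read_camera(n) for n in("top","side")}
a=cv2.resize(C["top"]["pixels"][205:305,230:430],(800,400));b=cv2.resize(C["side"]["pixels"][170:320,220:420],(267,200))
cv2.imwrite("pics/t2.png",a[...,::-1])
for n in C:
    for t,z in(("mallet",.037),("wedge_head",.037)):
        for r in spotter.landmark_of(t,n)[:1]: print(n,t,r["uv"],r["conf"],on_plane(C[n],r["uv"],z).round(4))
cv2.imwrite("pics/s2.png",cv2.resize(C["side"]["pixels"][170:320,220:420],(800,600))[...,::-1])
E
```

```text
[0.40721235 0.00318457 0.02531722]
top wedge_head [331.1, 247.6] 0.69 [ 0.4642 -0.083   0.037 ]
side mallet [283.2, 236.0] 0.72 [0.4045 0.0074 0.037 ]
side wedge_head [329.8, 250.9] 0.97 [ 0.4623 -0.0846  0.037 ]
```

View pics/t2.png

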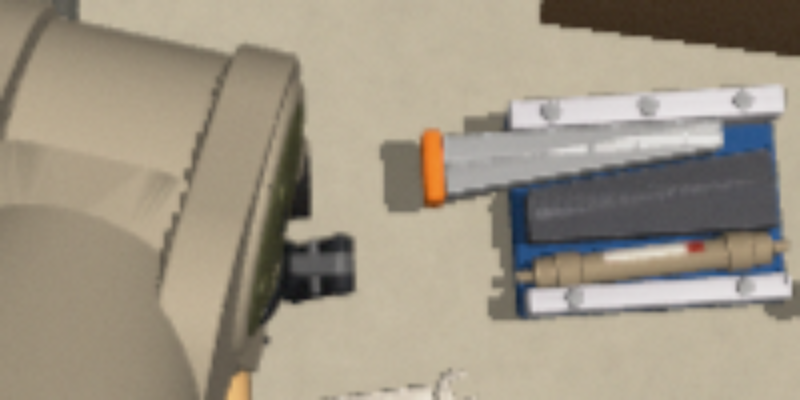

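View pics/s2.png

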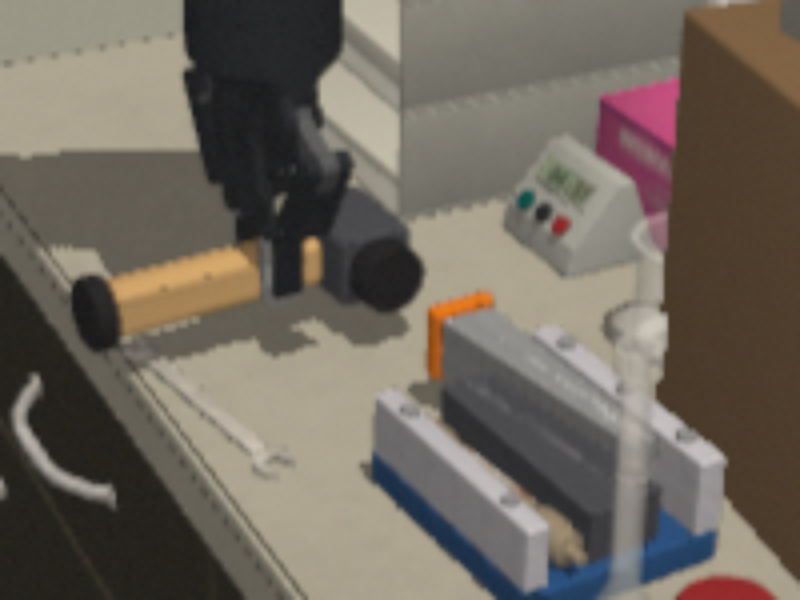

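The top view shows the mallet's face edge near the full-image pixel (307,250) and the cap at (338,247). The side view has the round face at (316,239) and the cap at (329,252), with the mallet level. I'll check the face against the cap.

```bash
python3 - <<'E'
from h import *
c=cams.read_camera("side");t=cams.read_camera("top")
print("face pred",now()[0]+[.0478+.0039-.0078+.0039,0,0])
g=c["pixels"].astype(int).sum(2)
# rubber face: very dark blob near (316,239)
m=(g<90).astype(np.uint8);m[:, :308]=0;m[:,328:]=0;m[:225]=0;m[252:]=0
v,u=np.nonzero(m);print(u.min(),u.max(),v.min(),v.max(),u.mean(),v.mean())
print(on_plane(c,(316.3,238.8),.037),on_plane(c,(u.mean(),v.mean()),.037))
p=now()[0];a=np.radians(5);ux=np.array([np.cos(a),np.sin(a),0]);uy=np.array([-np.sin(a),np.cos(a),0])
f=p+.048*ux-.045*uy;f[2]=.037;Mc=rot(c);
for dz in(0,):
    q=Mc.T@(f-np.array(c["xyz"]));print("pred face",f,"uv",c["fx"]*q[0]/q[2]+c["cx"],c["fy"]*q[1]/q[2]+c["cy"])
E
```

```text
face pred [0.45577527 0.00298256 0.02578216]
308 322 237 244 310.84615384615387 240.3846153846154
[ 0.45964302 -0.03077244  0.037     ] [ 0.44701896 -0.0320305   0.037     ]
pred face [ 0.45971462 -0.03766272  0.037     ] uv 317.8557826597012 240.32979716418777
```

>>> {"method": "jog_arm", "body": {
  "increments": [
    [[0,-0.03,0,0,0,0,255],[0,-0.03,0,0,0,0,255],[0,-0.03,0,0,0,0,255],[0,-0.03,0,0,0,0,255],[0,-0.03,0,0,0,0,255],[0,-0.02,0,0,0,0,255],[0,-0.008,0,0,0,0,255],[0,-0.008,0,0,0,0,255],[0,-0.008,0,0,0,0,255],[0,-0.008,0,0,0,0,255],[0,-0.008,0,0,0,0,255],[0,-0.008,0,0,0,0,255]]
  ]
}}

```text
clock: 8.5
tcp_pos: [0.4121, -0.0507, 0.0252]
orientation: [-0.0, -0.044, 0.999, 0.001]
wrist_force: [-0.1, 6.0, -0.6]
finger_gap: 0.0224
grip_force: 99.3
```

Contact: 6 N in the right direction. Continuing to push with small steps.

>>> {"method": "jog_arm", "body": {
  "increments": [
    [[0,-0.006,0,0,0,0,255],[0,-0.006,0,0,0,0,255],[0,-0.006,0,0,0,0,255],[0,-0.006,0,0,0,0,255],[0,-0.006,0,0,0,0,255],[0,-0.006,0,0,0,0,255],[0,-0.006,0,0,0,0,255],[0,-0.006,0,0,0,0,255]]
  ]
}}

```text
clock: 9.3
tcp_pos: [0.4131, -0.0618, 0.0253]
orientation: [0.0, -0.044, 0.999, 0.002]
wrist_force: [-0.9, 6.4, 0.9]
finger_gap: 0.0221
grip_force: 99.3
```

```bash
cat > look.py <<'E'
from h import *
t=cams.read_camera("top");h=cv2.cvtColor(t["pixels"],cv2.COLOR_RGB2HSV);m=cv2.inRange(h,(5,170,120),(18,255,255))>0
m[:,:325]=0;m[:,370:]=0;m[:230]=0;m[262:]=0
v,u=np.nonzero(m);s=env.get_state();print("cap u",u.min(),u.mean(),u.max(),len(u),s["tcp_pos"],s["wrist_force"],s["grip_force"],s["clock"])
E
python3 look.py
```

```text
Traceback (most recent call last):
  File "look.py", line 4, in <module>
    v,u=np.nonzero(m);s=env.get_state();print("cap u",u.min(),u.mean(),u.max(),len(u),s["tcp_pos"],s["wrist_force"],s["grip_force"],s["clock"])
                                                      ~~~~~^^
ValueError: zero-size array to reduction operation minimum which has no identity
```

>>> {"method": "jog_arm", "body": {
  "increments": [
    [[0,-0.006,0,0,0,0,255],[0,-0.006,0,0,0,0,255],[0,-0.006,0,0,0,0,255],[0,-0.006,0,0,0,0,255],[0,-0.006,0,0,0,0,255],[0,-0.006,0,0,0,0,255]]
  ]
}}

```text
clock: 9.95
tcp_pos: [0.4139, -0.0707, 0.0253]
orientation: [0.0, -0.044, 0.999, 0.002]
wrist_force: [-0.1, 5.7, 0.4]
finger_gap: 0.0217
grip_force: 99.3
```

>>> {"method": "jog_arm", "body": {
  "increments": [
    [[0,-0.006,0,0,0,0,255],[0,-0.006,0,0,0,0,255],[0,-0.006,0,0,0,0,255],[0,-0.006,0,0,0,0,255]]
  ]
}}

```text
clock: 10.35
tcp_pos: [0.4142, -0.0757, 0.0252]
orientation: [0.0, -0.045, 0.999, 0.003]
wrist_force: [-0.7, 13.7, 3.2]
finger_gap: 0.0223
grip_force: 99.9
```

Force is rising, so it may be near the stop. A little more.

>>> {"method": "jog_arm", "body": {
  "increments": [
    [[0,-0.006,0,0,0,0,255],[0,-0.006,0,0,0,0,255],[0,0,0,0,0,0,255],[0,0,0,0,0,0,255]]
  ]
}}

```text
clock: 10.75
tcp_pos: [0.4139, -0.076, 0.0252]
orientation: [0.0, -0.046, 0.999, 0.005]
wrist_force: [-1.5, 20.0, 6.6]
finger_gap: 0.0222
grip_force: 100.4
```

It's against the stop: 20 N and no further motion. Backing off to check.

>>> {"method": "jog_arm", "body": {
  "increments": [
    [[0,0.03,0,0,0,0,255],[0,0.06,0,0,0,0,255],[0,0.1,0,0,0,0,255],[0,0.1,0,0,0,0,255],[0,0.1,0,0,0,0,255],[0,0.04,0,0,0,0,255],[0,0,0,0,0,0,255],[0,0,0,0,0,0,255]]
  ]
}}

```text
clock: 11.55
tcp_pos: [0.406, 0.0255, 0.0254]
orientation: [0.0, -0.044, 0.999, -0.0]
wrist_force: [-0.6, 0.7, -2.3]
finger_gap: 0.0224
grip_force: 99.1
```

```bash
python3 look.py; python3 - <<'E'
from h import *
C={n:cams.read_camera(n) for n in("top","side")}
a=cv2.resize(C["top"]["pixels"][205:305,230:430],(600,300));b=cv2.resize(C["side"]["pixels"][170:320,220:420],(400,300))
cv2.imwrite("pics/f.png",np.vstack([a,np.pad(b,((0,0),(0,200),(0,0)))])[...,::-1])
E
```

```text
cap u 348 350.93617021276594 354 94 [0.40606412 0.02521589 0.025387  ] [-0.19841321 -0.1467514  -3.0949056 ] 99.11834836006165 11.6
```

View pics/f.png

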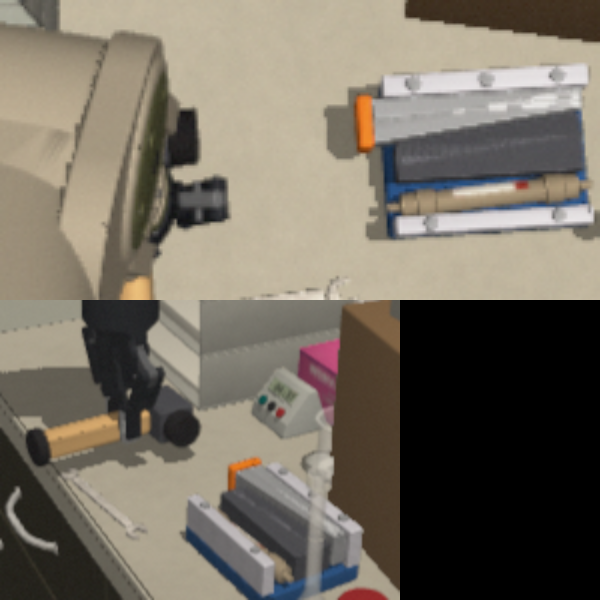

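The cap has moved to column 351, 13 px or about 24 mm, and sits about 18 mm from the clamp, so the wedge is home and the flask still stands. I'll return the mallet to its old spot.

```bash
python3 - <<'E'
from h import *
p=rows(now(),[((.385,.03,.14),185,4),((.385,.04,.14),103.2,10),((.43,.205,.10),103.2,5)],255)
rows(p,[((.43,.205,.03),103.2,4),((.43,.205,.0075),103.2,4)],255)
E
```

```text
19 [[0.02, 0.007, -0.115, 0.0, 0.0, 0.0, 255],
[0.021, 0.007, -0.115, 0.0, 0.0, 0.0, 255],
[0.02, 0.006, -0.114, 0.0, 0.0, 0.0, 255],
[0.021, 0.007, -0.115, 0.0, 0.0, 0.0, 255],
[0.0, 0.004, 0.0, 0.0, 0.0, 0.045, 255],
[0.0, 0.004, 0.0, 0.0, 0.0, 0.045, 255],
[0.001, 0.004, 0.0, 0.0, 0.0, 0.046, 255],
[0.001, 0.004, 0.0, 0.0, 0.0, 0.045, 255],
[0.002, 0.003, 0.0, 0.0, 0.0, 0.046, 255],
[0.002, 0.003, 0.0, 0.0, 0.0, 0.045, 255],
[0.003, 0.003, 0.0, 0.0, 0.0, 0.046, 255],
[0.003, 0.003, 0.0, 0.0, 0.0, 0.045, 255],
[0.003, 0.002, 0.0, 0.0, 0.0, 0.046, 255],
[0.004, 0.001, 0.0, 0.0, 0.0, 0.045, 255],
[0.12, 0.065, 0.032, 0.0, 0.0, 0.0, 255],
[0.12, 0.065, 0.032, 0.0, 0.0, 0.0, 255],
[0.12, 0.065, 0.032, 0.0, 0.0, 0.0, 255],
[0.121, 0.066, 0.032, 0.0, 0.0, 0.0, 255],
[0.12, 0.065, 0.032, 0.0, 0.0, 0.0, 255]]
[0.42993494 0.20487863 0.10002583] [-2.28495022e-01  9.73545009e-01 -3.75044309e-04]
8 [[0.0, 0.0, 0.07, 0.0, 0.0, 0.0, 255],
[0.0, 0.0, 0.07, 0.0, 0.0, 0.0, 255],
[0.0, 0.0, 0.07, 0.0, 0.0, 0.0, 255],
[0.001, 0.0, 0.07, 0.0, 0.0, 0.0, 255],
[0.0, 0.0, 0.023, 0.0, 0.0, 0.0, 255],
[0.0, 0.0, 0.022, 0.0, 0.0, 0.0, 255],
[0.0, 0.0, 0.023, 0.0, 0.0, 0.0, 255],
[0.0, 0.0, 0.022, 0.0, 0.0, 0.0, 255]]
[0.42990857 0.2050936  0.00752574] [-2.28495022e-01  9.73545009e-01 -3.75044309e-04]
```

>>> {"method": "jog_arm", "body": {
  "increments": [
    [[0.02,0.007,-0.115,0,0,0,255],[0.021,0.007,-0.115,0,0,0,255],[0.02,0.006,-0.114,0,0,0,255],[0.021,0.007,-0.115,0,0,0,255],[0,0.004,0,0,0,0.045,255],[0,0.004,0,0,0,0.045,255],[0.001,0.004,0,0,0,0.046,255],[0.001,0.004,0,0,0,0.045,255],[0.002,0.003,0,0,0,0.046,255],[0.002,0.003,0,0,0,0.045,255],[0.003,0.003,0,0,0,0.046,255],[0.003,0.003,0,0,0,0.045,255],[0.003,0.002,0,0,0,0.046,255],[0.004,0.001,0,0,0,0.045,255],[0.12,0.065,0.032,0,0,0,255],[0.12,0.065,0.032,0,0,0,255],[0.12,0.065,0.032,0,0,0,255],[0.121,0.066,0.032,0,0,0,255],[0.12,0.065,0.032,0,0,0,255],[0,0,0,0,0,0,255]]
  ]
}}

```text
clock: 13.7
tcp_pos: [0.4306, 0.208, 0.0991]
orientation: [-0.0, 0.62, 0.785, 0.001]
wrist_force: [-0.6, -1.5, -2.8]
finger_gap: 0.0223
grip_force: 99.0
```

>>> {"method": "jog_arm", "body": {
  "increments": [
    [[0,0,0.07,0,0,0,255],[0,0,0.07,0,0,0,255],[0,0,0.07,0,0,0,255],[0,0,0.07,0,0,0,255],[0,0,0.023,0,0,0,255],[0,0,0.022,0,0,0,255],[0,0,0.015,0,0,0,255],[0,0,0.015,0,0,0,255],[0,0,0.01,0,0,0,255],[0,0,0,0,0,0,255]]
  ]
}}

```text
clock: 14.7
tcp_pos: [0.4294, 0.2057, 0.0088]
orientation: [0.0, 0.621, 0.784, 0.0]
wrist_force: [-0.3, -0.3, -3.6]
finger_gap: 0.0217
grip_force: 99.3
```

Still hanging 1–2 mm above the worktop. I'll lower it a touch, release and retreat.

>>> {"method": "jog_arm", "body": {
  "increments": [
    [[0,0,0.006,0,0,0,255],[0,0,0,0,0,0,255],[0,0,0,0,0,0,160],[0,0,0,0,0,0,100],[0,0,0,0,0,0,0],[0,0,0,0,0,0,0],[0,0,0,0,0,0,0],[0,0,0,0,0,0,0],[0,0,0,0,0,0,0],[0,0,0,0,0,0,0],[0,0,-0.04,0,0,0,0],[0,0,-0.1,0,0,0,0],[0,0,-0.16,0,0,0,0],[0,0,-0.18,0,0,0,0],[0,0,-0.18,0,0,0,0],[0,0,-0.1,0,0,0,0],[0,0,0,0,0,0,0],[0,0,0,0,0,0,0]]
  ]
}}

```text
clock: 16.5
tcp_pos: [0.4296, 0.2058, 0.1982]
orientation: [0.001, 0.621, 0.784, 0.001]
wrist_force: [-0.7, -0.6, -0.4]
finger_gap: 0.0856
grip_force: 0.0
```

```bash
python3 look.py; python3 - <<'E'
from h import *
c=cams.read_camera("side")
cv2.imwrite("pics/end.png",c["pixels"][...,::-1])
E
```

```text
cap u 348 350.9139784946237 354 93 [0.42889136 0.20555911 0.19700822] [-1.07580878 -0.48319146 -0.27212666] 0.0 16.55
```

View pics/end.png

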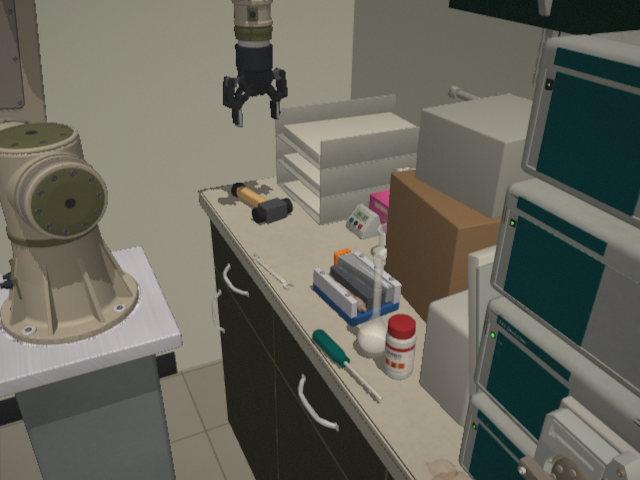

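The mallet lies flat at (262,202), the flask stands at (375,340), the cap is home at (342,257), and the gripper is clear.

```bash
python3 -c "
from workcell import ticket
print(ticket.hand_in())"
```

```text
the job is handed in; nothing more can be done
None
```

The job is handed in: the wedge is home against its stop, pressed in steadily with the mallet head rather than tapped, the mallet lies flat and released on the worktop, and the flask stands untouched; no verdict came back.

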